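# Put the engraved roller away in its case and close the lid

## Task

Without lifting it, roll the brass roller on the round mat until its red stripe is on top. Then, keeping the stripe up, lift it into the open wooden case so that it lies on the floor between the two blue ridges, and gently lower the hinged lid until it is fully closed. Leave the other things on the bench where they are.

Things in the scene. Friction and masses are not known exactly. Their poses are not given: they have to be found in the camera images.
- roller: loose brass cylinder, 36 mm in diameter, 70 mm long, about 0.35 kg, lying on the mat, axis level, any direction; a red stripe 8 mm wide runs along it, a red mark on each end points to the stripe. Origin at its centre; x along its axis, z from the axis to the stripe, at the start about 1 rad from up. It rolls without slipping on the mat and under light pressure from above, and soon stops by itself
- mat: fixed black rubber disc, 190 mm in diameter, 6 mm thick, the roller lies near its middle; origin under its centre
- case: fixed dark wooden case, outer size 150 (x) by 230 (y) by 60 mm, walls and floor 8 mm; a cross wall 40 mm high at y = -23 mm splits it into a large bay on the +y side (inside 134 by 127 mm) and a small one. Origin under its centre; the lid is hinged along its +x rim, its front looks to -x
- cradle (a point): point on the floor of the large bay midway between the two blue ridges, at (-12, 43.5, 8) mm from the case's origin; axes as the case. The ridges run along y, 80 mm long, 6 mm high, 8 mm wide, 31 mm apart (inside): the roller, its axis along the case's y, lies on the floor between them
- case_lid (a joint): angle of the lid in rad: 0 fully closed, 1.57 upright, more is leaning back; it starts open at 1.6 to 1.85. The hinge is stiff (0.27 N m): the lid stays where it is left and needs about 2 to 4 N at its free edge to move either way
- lid_hinge (a point): middle of the lid's hinge line, at the case's +x rim, at (75, 0, 60.5) mm from the case's origin; the line runs along the case's y. The lid is a board 150 mm long from the hinge (towards -x when closed), 230 mm wide, 10 mm thick; its underside (inner face) passes through the hinge line. The axes of this point turn with the lid; closed, they are those of the case
- lid_tab (a point): middle of the upper (outer) face of the lid's brass tab, which sticks out 20 mm beyond the lid's free edge and is 40 mm wide and 10 mm thick; this point is 160 mm from the hinge
- vise: heavy fixed round engraver's vise at the back of the bench, 116 mm across, 100 mm high; origin under its centre
- tool_pot: black round pot of steel punches standing between the mat and the case, 60 mm across, punches up to 150 mm high; origin under its centre; bystander, loose
- graver: graver with a pale wooden handle lying in the smaller bay of the case, 80 mm long, 16 mm high; origin near its middle at its underside; it stays there; bystander, loose
- ring: brass ring lying flat near the edge of the mat, 24 mm across, 5 mm high; origin under its centre; bystander, loose
- hammer: hammer 220 mm long lying at the right side of the bench; bystander, loose
- blank: brass disc lying behind the work area, 44 mm across, 5 mm high; bystander, loose
- plaster: white plaster medallion lying behind the work area, 90 mm across, 13 mm high; bystander, loose
- loupe: black eye loupe standing at the left side, 48 mm across, 34 mm high; bystander, loose
Things that resemble listed ones, but are neither listed nor needed, are in the scene too. Of the things that look like the roller, the smallest one is meant.

How it is judged:
By the outcome, as a careful person would: the job done as asked, in the order asked, and still so for the second after the job is handed in, with the robot touching nothing.
It also fails if it takes over 72 s, if anything falls off the work surface, if the arm or the gripper's body presses on something with over 40 N, if the wrist force passes 120 N, or if a joint passes its speed limit or range.

## Robot

A 6-joint arm with a two-finger parallel gripper is mounted at the origin on the work surface. World frame = base frame: x ahead of the robot, y to its left, z up, the work surface at z = 0. Lengths are in m, angles in degrees, forces in N, time in s.
With the tool pointing down it reaches from about 0.35 to 0.875 m from the base axis. Payload 4.2 kg.
Tool frame: the origin (TCP) lies midway between the tips of the shut fingers; the grasp point (between the pads) lies 19 mm behind it; z points along the fingers, y is the line along which they close (so a half turn about z gives the same grasp; the last joint's range is limited). The gripper opens to 87 mm and grips with 3 to 60 N. Pads are 19 mm wide; open, the fingers measure 117 mm over their backs; the gripper's body (75 mm by 190 mm) begins 51 mm behind the grasp point.
Start: joints at [-54.626, 22.042, 0.453, 0, -68.411, -14.817], TCP at [0.219, -0.585, 0.187] pointing down, gripper open.
Joint ranges: [-179.83, 179.83], [-69.29, 118.12], [-61.27, 80.66], [-181.25, 117.63], [-171.15, -9.14], [-177.46, 177.46]. Speed limits (degrees/s): [159.86, 159.86, 180, 180, 180, 180].

## Interface

Orientations are given as [roll, pitch, yaw] about the fixed x, y, z axes, in that order (R = Rz(yaw) Ry(pitch) Rx(roll)).
In Python, from workcell import env gives the robot as it stands. The module is installed in compiled form; this text tells all that it offers. Calls block until the motion is done:
- env.goto(position, orientation): joint-space move of the TCP to a pose.
- env.move_straight(position, rotation=None, rate=0.15, force_limit=None): straight line of the TCP; rotation=None keeps the orientation; rate is the mean speed in m/s. With force_limit (N) it stops when the force on the tool has changed by that much, and returns True; else False.
- env.set_joints(angles): joint-space move.
- env.gripper_to(opening, grasp_force=None): opening from 0.0 (shut) to 1.0 (fully open); grasp_force is the grip in N (None keeps the last); returns when the fingers have stopped.
- env.dwell(seconds).
- env.inverse_kinematics(position, orientation): joint angles nearest the present ones, or None.
- env.read_state(): the state.
- env.grab_frame(name): name is "side" or "top"; returns a dict with "image" (400x640x3 uint8, blue, green, red), "fx", "fy", "cx", "cy" (pixels), "position" and "orientation" of the camera in the world. Camera axes: x right, y up, looking along -z (the intrinsics and any distortion apply to the point x, -y, -z); pixel columns grow to the right and rows downward; lengths in m; the calibration is good to about 2 mm. A picture is of the moment at which its call begins. There is no depth.
A pose or a line that the arm cannot do raises env.Unreachable and nothing moves.
- env.close_job(): hands the job in; it is judged then, once.
Trained networks look in a picture, given as the dict that the camera call returned (one of the last four; its "shot" number tells which), for a name from the list of things; names that differ only in an ending like _2 or _b are one class to them, and where a whole thing is asked for, a point or a joint stands for the part that bears it (a point fixed in the world has none). Each returns a list of dicts, best first, with "score" (0 to 1); they miss things now and then, are a little off and sometimes report something else, mostly with a low value. They report only what shows in the picture. A call takes as long as a camera call. They do not tell look-alikes from the thing itself.
- env.search_frame(picture, thing): "xyz" ([x, y, z] in m, in world coordinates, good to about 4 mm: the middle of the surface that is visible of it).
- env.trace(picture, thing): "mask" (400x640 bool, what is visible of it).
The state is a dict: "clock": time; "joint_positions": joint angles; "qvel": joint speeds; "joint_torque": joint torques, N m; "position": TCP position; "tool_rot": TCP orientation; "force": force on the tool from outside, world axes, zero at the start; "wrist_torque": the same for the moment, N m; "opening": opening from 0.0 (shut) to 1.0 (fully open); "finger_force": force on a finger pad.
Only numpy, scipy, OpenCV 4.12 (cv2) and the standard library are available. Lean on these libraries where they do the work, as an engineer would, in place of code of your own. Each camera call takes 0.05 s, during which the arm holds its last target. There are 200 camera calls.

## Working session

There is one attempt and no reset: what is moved stays moved. The work goes in short steps, each a Python script; the robot and the scene stay as the last script left them, time stands still between calls to the robot, and variables do not carry over. Pictures are saved under pics/ and viewed, at most 12 in all, crops included, and the job is handed in when it is done.

```bash
mkdir -p pics; cat > h.py <<'E'
import numpy as np, cv2
from workcell import env
from scipy.spatial.transform import Rotation as R
def K(f): return np.array([[f["fx"],0,f["cx"]],[0,f["fy"],f["cy"]],[0,0,1.]])
def rot(f):
    o=np.array(f["orientation"],float)
    return o if o.shape==(3,3) else R.from_euler('xyz',o,degrees=True).as_matrix()
def ray(f,u,v):
    d=np.array([(u-f["cx"])/f["fx"],-(v-f["cy"])/f["fy"],-1.]); return np.array(f["position"]),rot(f)@d
def px2z(f,u,v,z):
    p,d=ray(f,u,v); return p+d*(z-p[2])/d[2]
def proj(f,X):
    c=rot(f).T@(np.array(X,float)-np.array(f["position"])); return np.array([f["cx"]-f["fx"]*c[0]/c[2],f["cy"]+f["fy"]*c[1]/c[2]])
E
python3 - <<'E'
from h import *
print(env.read_state())
for n in("top","side"):
    f=env.grab_frame(n); cv2.imwrite(f"pics/{n}0.png",f["image"])
    print(n,{k:v for k,v in f.items() if k!="image"})
    for t in("roller","mat","case","case_lid","lid_tab","tool_pot","ring","graver","vise"):
        try: print(t,[(np.round(d["xyz"],3).tolist(),round(d["score"],2), ) for d in env.search_frame(f,t)])
        except Exception as e: print(t,e)
E
```

```text
{'clock': 0.0, 'joint_positions': array([-5.46240881e+01,  2.20898937e+01,  3.80430358e-01, -2.96804078e-02,
       -6.84098691e+01, -1.48164673e+01]), 'qvel': array([-0.04319876, -0.0352303 , -0.0544808 ,  0.07965992, -0.00873021,
        0.07877696]), 'joint_torque': array([ 9.20502462e-04, -3.90667927e+01,  1.87405801e+01,  4.22004104e+00,
        1.08268214e-02, -1.99803740e-04]), 'position': array([ 0.21927142, -0.58455755,  0.18587147]), 'tool_rot': array([ 1.79877581e+02, -3.85843693e-03, -1.59451501e+02]), 'force': array([ 0.47356094, -0.00805541, -0.37767108]), 'wrist_torque': array([-0.00636097, -0.0476616 , -0.03789069]), 'finger_force': 0.0, 'opening': 0.9995330045215212}
top {'fx': 456.5080007307329, 'fy': 456.5080007307329, 'cx': 323.228345474838, 'cy': 194.56622532614784, 'position': array([ 0.40378616, -0.01232036,  1.44165513]), 'orientation': array([  6.77319071,   1.31690225, -90.67484539]), 'shot': 1}
roller [([0.536, -0.232, 0.038], 0.82), ([0.626, -0.449, 0.044], 0.55)]
mat [([0.53, -0.233, 0.008], 0.64)]
case [([0.486, 0.235, 0.008], 0.84)]
case_lid [([0.55, 0.
[... 358 characters left out ...]
on': array([-0.20519074,  0.99696316,  0.87593145]), 'orientation': array([  57.60111487,    0.90589651, -142.8044654 ]), 'shot': 2}
roller [([0.309, -0.254, 0.036], 0.82), ([0.531, -0.217, 0.034], 0.68), ([0.624, -0.425, 0.033], 0.55)]
mat [([0.513, -0.213, 0.002], 0.57), ([0.534, 0.233, 0.077], 0.17)]
case [([0.534, 0.227, 0.074], 0.79), ([0.771, -0.017, 0.082], 0.5)]
case_lid [([0.548, 0.225, 0.143], 0.98)]
lid_tab [([0.55, 0.23, 0.137], 0.64)]
tool_pot [([0.497, 0.009, 0.067], 0.65), ([0.55, 0.227, 0.139], 0.23)]
ring []
graver [([0.548, 0.225, 0.143], 0.67), ([0.512, -0.212, 0.005], 0.6), ([0.698, -0.187, 0.014], 0.18)]
vise [([0.767, -0.017, 0.084], 0.95), ([0.45, 0.539, 0.024], 0.39)]
```

View pics/top0.png

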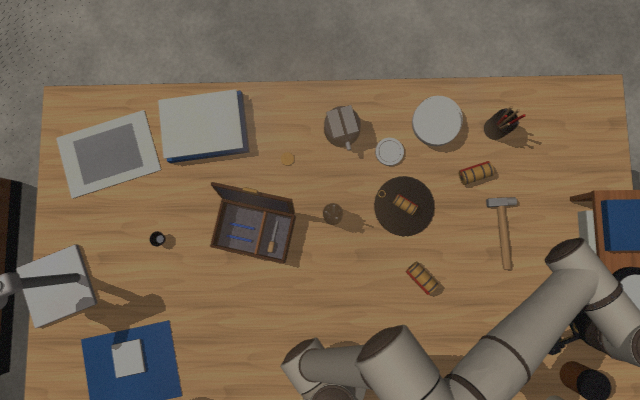

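View pics/side0.png

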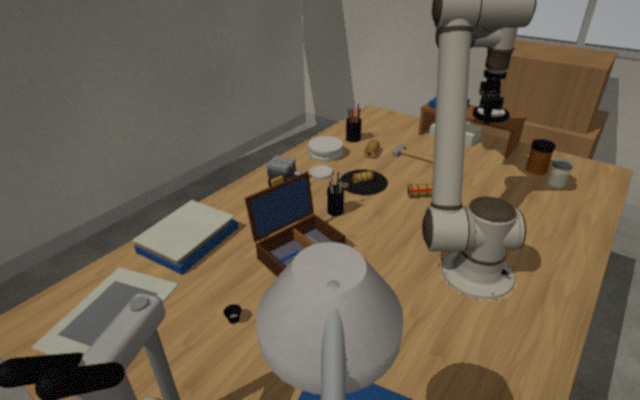

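The top view shows the roller on the mat at about (405,205), the ring at (382,194), the pot at (333,213), and the open case at about (252,222). The case's small bay, holding the graver, is on the right (−y side). In the side view the roller is at (363,177) and the lid at (281,207). The two other rollers lie off the mat.

```bash
python3 - <<'E'
from h import *
fr={}
for n in("top","side"):
    f=fr[n]=env.grab_frame(n)
    for t in("roller","mat","case","case_lid"):
        for d in env.trace(f,t):
            m=d["mask"].astype(np.uint8)
            if d["score"]>.4:
                (c,s,a)=cv2.minAreaRect(cv2.findNonZero(m)); print(n,t,round(d["score"],2),np.round(c,1),np.round(s,1),round(a,1),m.sum())
            np.save(f"m_{n}_{t}_{round(c[0])}.npy",m)
import pickle; pickle.dump(fr,open("fr.pkl","wb"))
z=lambda im,x,y,w,h,W,H: cv2.resize(im[y:y+h,x:x+w],(W,H),interpolation=cv2.INTER_CUBIC)
t,s=fr["top"]["image"],fr["side"]["image"]
a=np.hstack([z(t,380,182,50,40,400,320),z(s,338,162,50,40,400,320)])
b=np.hstack([z(t,205,175,100,70,400,280),z(s,245,165,110,77,400,280)])
cv2.imwrite("pics/c1.png",np.clip(np.vstack([a,b])*1.5,0,255).astype(np.uint8))
E
```

```text
top roller 0.63 [422. 278.] [32.5 15.6] 45.0 509
top roller 0.56 [476.  172.4] [15.8 35.1] 71.6 530
top roller 0.51 [405.1 204.1] [23.7 12. ] 31.0 273
top mat 0.76 [404.3 206.2] [59.7 57.9] 51.3 2510
top mat 0.47 [252.7 196.7] [87.2 16.3] 12.0 1176
top case 0.92 [249.6 221.7] [88.1 67.1] 11.0 4801
side roller 0.86 [419.5 190. ] [14. 25.] 90.0 340
side roller 0.59 [371.3 148.4] [12.5 19.2] 26.6 216
side roller 0.5 [362.4 176.6] [ 9.2 19.4] 80.5 172
side mat 0.6 [362.5 182. ] [26. 47.] 90.0 765
side case 0.62 [287.8 220.5] [87.4 87.1] 63.1 5548
side case_lid 0.74 [279.4 203.2] [48.7 78.3] 64.8 3103
```

View pics/c1.png

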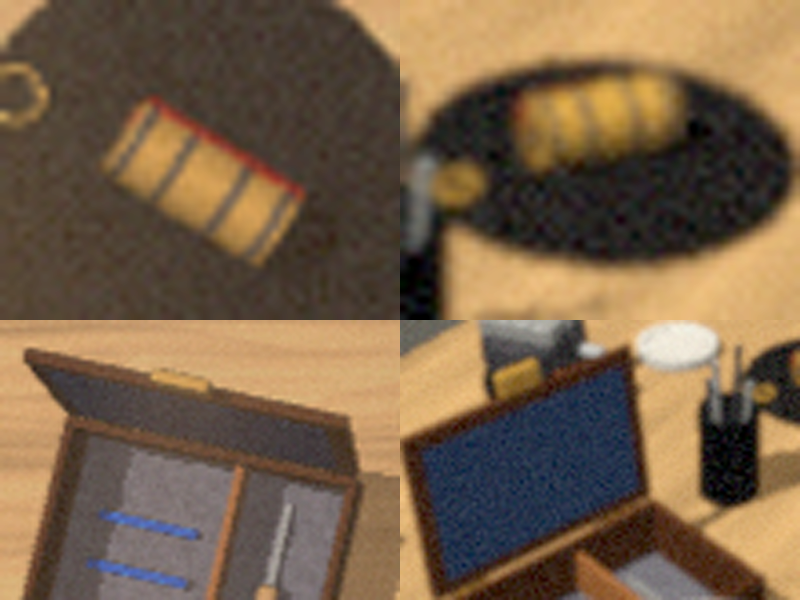

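The stripe shows on the roller's upper-right edge in the top view, facing +x/−y. So the roller has to turn toward the robot's lower left. Next I'll compute the geometry.

```bash
cat >> h.py <<'E'
def roller(f,near,img=None):
    """centre, axis yaw, stripe angle (rad, from up, + toward n=(-sin,cos)) from a top frame"""
    best=None
    for d in env.trace(f,"roller"):
        m=d["mask"].astype(np.uint8); (c,s,a)=cv2.minAreaRect(cv2.findNonZero(m))
        P=px2z(f,c[0],c[1],.024)
        if np.hypot(*(P[:2]-near))<.05 and (best is None): best=m
    im=f["image"].astype(float); b,g,r=im[...,0],im[...,1],im[...,2]
    p0=proj(f,[*near,.024]).astype(int)
    W=np.zeros(r.shape,bool); W[p0[1]-22:p0[1]+23,p0[0]-22:p0[0]+23]=1
    # own segmentation: saturated on black mat
    sat=(r-b)*W; own=(sat>35)
    n,l,st,ce=cv2.connectedComponentsWithStats(own.astype(np.uint8)); k=1+np.argmax([st[i,4]-abs(np.hypot(*(ce[i]-p0)))*5 for i in range(1,n)])
    own=l==k
    out={}
    for nm,m in(("net",best),("own",own)):
        if m is None: continue
        v,u=np.nonzero(m); Q=np.array([px2z(f,a,c,.030)[:2] for a,c in zip(u,v)])
        rect=cv2.minAreaRect((Q*1e3).astype(np.float32)); 
        w,V=np.linalg.eigh(np.cov(Q.T)); ax=V[:,1]*np.sign(V[1,1])
        uc,vc=cv2.minAreaRect(np.c_[u,v].astype(np.float32))[0]; C=px2z(f,(u.mean()+uc)/2,(v.mean()+vc)/2,.024)[:2]
        out[nm]=(C,np.arctan2(ax[1],ax[0]),np.round(rect[1],1))
    red=own&(g<.55*r)&(r>60); v,u=np.nonzero(red)
    C,yaw,_=out["own"]; nn=np.array([-np.sin(yaw),np.cos(yaw),0]); th=[]; 
    from scipy.optimize import minimize_scalar
    for a,c in zip(u,v):
        p,d=ray(f,a,c); d/=np.linalg.norm(d); o=p-np.array([*C,.024])
        A=np.array([[o@nn,o[2]],[d@nn,d[2]]]); dd=A[1]@A[1]; bb=A[0]@A[1]; cc=A[0]@A[0]-.018**2
        t=(-bb-np.sqrt(max(bb*bb-dd*cc,0)))/dd; q=A[0]+t*A[1]; th.append(np.arctan2(q[0],q[1]))
    return out,(len(th),np.median(th) if th else None,np.mean(th) if th else None)
E
python3 - <<'E'
from h import *
import pickle
from scipy.optimize import least_squares
f=env.grab_frame("top"); o,s=roller(f,np.array([.533,-.23])); print(o,s)
fs=env.grab_frame("side"); print("side centre",px2z(fs,362.4,176.6,.024))
im=f["image"].astype(float); B=(im[...,0]-im[...,2]>35); B[:215]=0;B[255:]=0;B[:,:215]=0;B[:,275:]=0
n,l,st,ce=cv2.connectedComponentsWithStats(B.astype(np.uint8)); R_=[]
for i in range(1,n):
    if st[i,4]<15: continue
    v,u=np.nonzero(l==i); Q=np.array([px2z(f,a,c,.014)[:2] for a,c in zip(u,v)]); rc=cv2.minAreaRect((Q*1e3).astype(np.float32))
    w,V=np.linalg.eigh(np.cov(Q.T)); ax=V[:,1]*np.sign(V[1,1]); print(st[i,4],Q.mean(0),rc,np.degrees(np.arctan2(ax[1],ax[0]))-90); R_.append((Q.mean(0),np.degrees(np.arctan2(ax[1],ax[0]))-90))
C=np.mean([r[0] for r in R_],0); yaw=np.radians(np.mean([r[1] for r in R_]))
M=np.array([[np.cos(yaw),-np.sin(yaw)],[np.sin(yaw),np.cos(yaw)]])
O=C-M@[-.012,.0435]; print("case",O,np.degrees(yaw),"cradle",C)
np.save("case.npy",[*O,yaw])
cw=lambda p:np.array([*(O+M@np.array(p[:2])),p[2]])
def lid(phi,r,y,n=0): return cw([.075-r*np.cos(phi)+n*np.sin(phi),y,.0605+r*np.sin(phi)+n*np.cos(phi)])
c=[]
for F,nm,sc,x0,y0,w,h in((f,"top",5,195,170,120,100),(fs,"side",5,235,160,120,120)):
    im=cv2.resize(F["image"][y0:y0+h,x0:x0+w],None,fx=sc,fy=sc)
    P=lambda X:tuple(int(q) for q in (proj(F,X)+.5-[x0,y0])*sc)
    def poly(L,col):
        cv2.polylines(im,[np.array([P(X) for X in L])],True,col,1)
    poly([cw([sx*.075,sy*.115,.06]) for sx,sy in((-1,-1),(1,-1),(1,1),(-1,1))],(0,255,0))
    for i,ph in enumerate((1.6,1.7,1.8)):
        poly([lid(ph,0,-.115),lid(ph,.15,-.115),lid(ph,.15,.115),lid(ph,0,.115)],((0,255,255),(255,0,255),(255,255,0))[i])
    c.append(cv2.resize(im,(400,int(400*h/w))))
H=max(x.shape[0] for x in c); cv2.imwrite("pics/ov1.png",np.hstack([cv2.copyMakeBorder(x,0,H-x.shape[0],0,0,0) for x in c]))
E
```

```text
{'own': (array([ 0.5393823 , -0.23539178]), np.float64(0.9886596953917717), array([74.1, 35.9]))} (27, np.float64(-0.8969045435484914), np.float64(-0.9247630756736851))
side centre [ 0.53714253 -0.22772604  0.024     ]
51 [0.47870327 0.27377351] ((478.8335266113281, 274.08087158203125), (71.39759826660156, 6.759357452392578), 77.28955078125) -13.066279561031479
51 [0.44069954 0.28210708] ((440.7705993652344, 282.1053771972656), (68.86177062988281, 6.734713077545166), 76.93595886230469) -13.346234975095214
case [0.46144617 0.23284921] -13.206257268063347 cradle [0.45970141 0.2779403 ]
```

View pics/ov1.png

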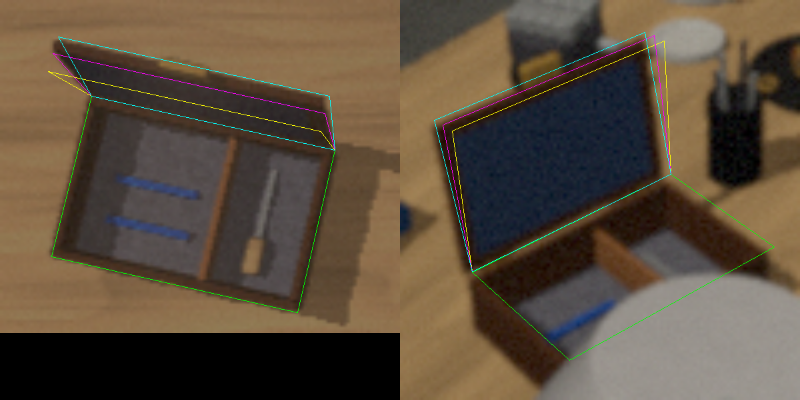

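The overlay fits: the green rim sits on the case's edges, and the lid matches about 1.8 rad. The stripe is about 0.91 rad off up, so I'll roll along n by about 16.4 mm, which is 33 mm of finger travel.

```bash
cat >> h.py <<'E'
def roll(C,yaw,th):
    """C centre, axis yaw, th stripe angle toward n; turn by -th about axis => move along -n*th*R"""
    n=np.array([-np.sin(yaw),np.cos(yaw)]); s=-th*.018   # roller travel along n
    a=C-n*s/2; b=C+n*s*1.5
    # finger yaw: tool y along n
    best=None
    for k in(0,180,-180):
        o=[180,0,np.degrees(yaw)+k]; q=env.inverse_kinematics([*a,.07],o)
        if q is not None:
            c=np.abs(np.array(q)-env.read_state()["joint_positions"]).max()
            if best is None or c<best[0]: best=(c,o)
    o=best[1]; print("o",best)
    env.gripper_to(0.0); env.goto([*a,.12],o); env.move_straight([*a,.055]); 
    hit=env.move_straight([*a,.034],rate=.02,force_limit=3); st=env.read_state(); z=st["position"][2]; print(hit,st["position"],st["force"])
    h2=env.move_straight([*b,z],rate=.025,force_limit=20); st=env.read_state(); print(h2,st["position"],st["force"])
    env.dwell(.2); p=st["position"]; env.move_straight([p[0],p[1],.075],rate=.05); return o
def away(): env.goto([.40,-.35,.3],[180,0,env.read_state()["tool_rot"][2]])
E
python3 - <<'E'
from h import *
C=np.array([.5388,-.2340]); yaw=.9887
roll(C,yaw,-.91); away()
f=env.grab_frame("top"); n=np.array([-np.sin(yaw),np.cos(yaw)])
print(roller(f,C+n*.0164)); print(C+n*.0164, env.read_state()["clock"])
fs=env.grab_frame("side")
p=proj(f,[.53,-.23,.02]).astype(int); q=proj(fs,[.53,-.23,.02]).astype(int)
z=lambda im,p:cv2.resize(im[p[1]-20:p[1]+20,p[0]-25:p[0]+25],(400,320),interpolation=cv2.INTER_CUBIC)
cv2.imwrite("pics/r1.png",np.clip(np.hstack([z(f["image"],p),z(fs["image"],q)])*1.4,0,255).astype(np.uint8))
E
```

```text
o (np.float64(46.57756582451232), [180, 0, np.float64(236.6483372045845)])
False [ 0.54577568 -0.23854967  0.03415078] [-0.83752932 -0.109142   -0.21365851]
False [ 0.51838447 -0.22056788  0.03412011] [-0.31950739 -0.24021155 -0.00537393]
({'own': (array([ 0.54841201, -0.22061292]), np.float64(0.21515310110833386), array([39. , 35.9]))}, (7, np.float64(-0.3902897118489292), np.float64(-0.4308129738487425)))
[ 0.52510088 -0.22498367] 10.5333
```

View pics/r1.png

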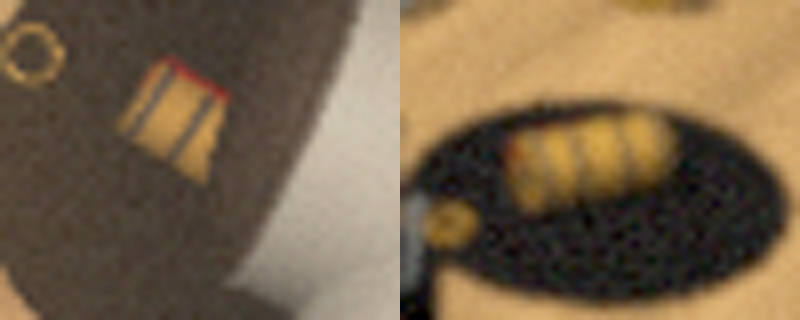

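In the top view the arm hides the right half of the roller, and the stripe still looks side-on. No contact force was felt, so I'll check the finger opening and get a clear view.

```bash
python3 - <<'E'
from h import *
env.goto([.3,-.5,.3],[180,0,env.read_state()["tool_rot"][2]])
st=env.read_state(); print(st["opening"],st["position"],st["tool_rot"],st["clock"])
f=env.grab_frame("top"); print(roller(f,np.array([.535,-.23])))
fs=env.grab_frame("side")
for t in env.trace(fs,"roller"):
    m=t["mask"].astype(np.uint8); print(t["score"],cv2.minAreaRect(cv2.findNonZero(m)))
print(proj(fs,[.5394,-.2354,.024]))
p=proj(f,[.53,-.23,.02]).astype(int); q=proj(fs,[.53,-.23,.02]).astype(int)
z=lambda im,p:cv2.resize(im[p[1]-20:p[1]+20,p[0]-25:p[0]+25],(400,320),interpolation=cv2.INTER_CUBIC)
cv2.imwrite("pics/r2.png",np.clip(np.hstack([z(f["image"],p),z(fs["image"],q)])*1.4,0,255).astype(np.uint8))
E
```

```text
0.0021169986437280302 [ 0.30010992 -0.4998866   0.29935398] [ 1.79943494e+02  2.69110624e-02 -1.23305345e+02] 11.3333
({'net': (array([ 0.53713216, -0.23604282]), np.float64(1.0216236938942227), array([71.1, 36.8])), 'own': (array([ 0.53930135, -0.23564369]), np.float64(0.9893547590625581), array([73.1, 35.9]))}, (24, np.float64(-0.8875897841815557), np.float64(-0.9031664923386727)))
0.9 ((419.5, 190.0), (14.0, 27.0), 90.0)
0.64 ((371.0000305175781, 149.0), (11.627553939819336, 20.57182502746582), 26.56505012512207)
0.58 ((362.51922607421875, 176.59616088867188), (9.60969066619873, 20.003847122192383), 78.69007110595703)
[362.97148132 175.60553496]
```

View pics/r2.png

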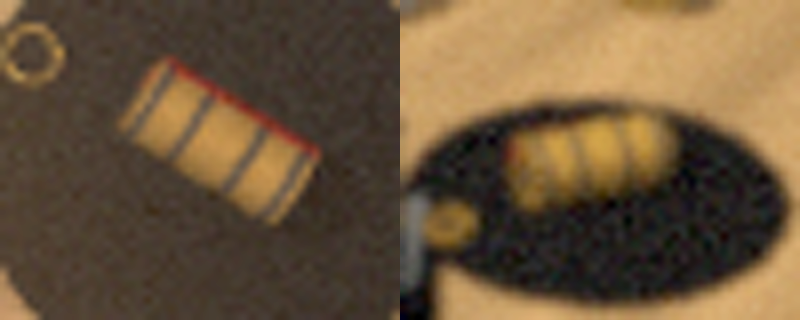

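The roller has not moved, so the finger never touched it. I'll go lower over its crest with a force limit and look at the contact.

```bash
python3 - <<'E'
from h import *
C=np.array([.5385,-.2355]); yaw=.9893; n=np.array([-np.sin(yaw),np.cos(yaw)]); a=C-n*.008
o=[180,0,-123.3]
env.goto([*a,.12],o); env.move_straight([*a,.045]); f0=env.read_state()["force"]
h=env.move_straight([*a,.024],rate=.02,force_limit=2.5); st=env.read_state(); print(h,st["position"],st["force"]-f0)
f=env.grab_frame("top");fs=env.grab_frame("side")
p=proj(f,[.53,-.23,.05]).astype(int); q=proj(fs,[.53,-.23,.05]).astype(int)
print(proj(fs,st["position"])-q,proj(f,st["position"])-p)
z=lambda im,p:cv2.resize(im[p[1]-30:p[1]+30,p[0]-40:p[0]+40],(400,300),interpolation=cv2.INTER_CUBIC)
cv2.imwrite("pics/r3.png",np.clip(np.hstack([z(f["image"],p),z(fs["image"],q)])*1.6,0,255).astype(np.uint8))
E
```

```text
False [ 0.54530476 -0.23993697  0.02413308] [-0.21349957  0.56014284  0.17234403]
[-1.68392056  3.64422059] [ 2.36903741 -3.92504584]
```

View pics/r3.png

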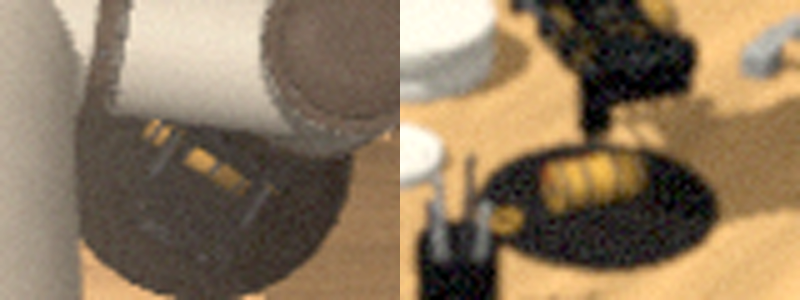

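The picture is dark. In the side view the black finger at (597,120) seems to stand behind the roller. I'll lift clear and see whether the roller moved.

```bash
python3 - <<'E'
from h import *
st=env.read_state(); p=st["position"]; print(p)
fs=env.grab_frame("side"); im=fs["image"]
env.move_straight([p[0],p[1],.12]); 
env.goto([.3,-.5,.3],[180,0,-123.3])
f=env.grab_frame("top"); print(roller(f,np.array([.535,-.23])),env.read_state()["clock"])
fs2=env.grab_frame("side")
# difference image: which pixels does the gripper/finger cover
c=proj(fs,p).astype(int); print("tip px",proj(fs,p),"roller px",proj(fs,[.5394,-.2354,.024]))
d=np.abs(im.astype(int)-fs2["image"]).sum(2)
x0,y0=c[0]-40,c[1]-45
z=lambda a:cv2.resize(a[y0:y0+60,x0:x0+80],(400,300),interpolation=cv2.INTER_NEAREST)
def mk(a):
    a=a.copy(); cv2.circle(a,tuple(c),0,(0,255,0),-1); return np.clip(z(a).astype(float)*1.8,0,255).astype(np.uint8)
D=cv2.cvtColor(np.clip(d,0,255).astype(np.uint8),cv2.COLOR_GRAY2BGR)
cv2.imwrite("pics/d1.png",np.vstack([np.hstack([mk(im),mk(fs2["image"])]),np.hstack([z(D),z(D)*0])]))
E
```

```text
[ 0.54529305 -0.23990843  0.02416427]
({'net': (array([ 0.53908861, -0.23437778]), np.float64(1.0168397442702073), array([72. , 34.9])), 'own': (array([ 0.5392373 , -0.23519649]), np.float64(0.9785810310065414), array([74.1, 36.5]))}, (23, np.float64(-0.9111825152397006), np.float64(-0.919697161451561))) 17.3917
tip px [362.31497132 174.64124847] roller px [362.97148132 175.60553496]
```

View pics/d1.png

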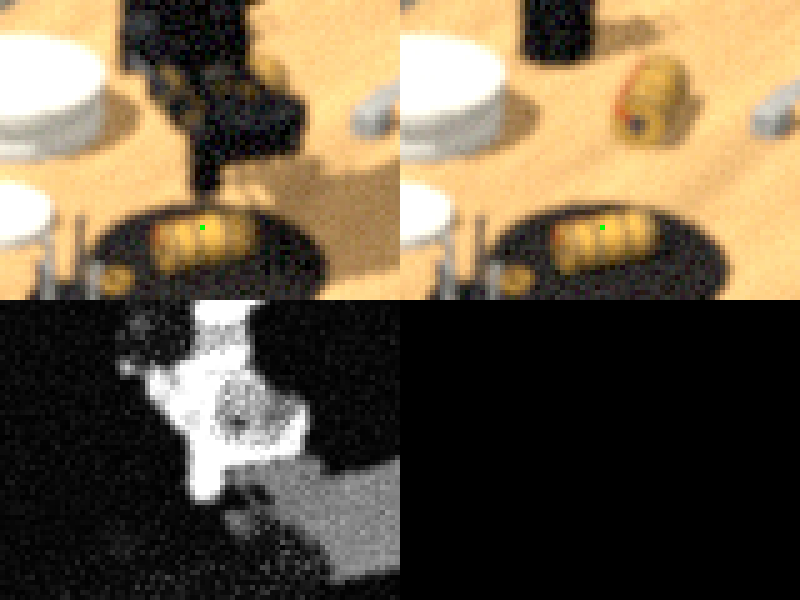

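The difference image puts the real fingertip at about (41,40) in the crop, 5.5 px above where the TCP projects (41,45). So the shut fingertip seems to sit about 20–25 mm higher than the stated TCP. I'll test this by lowering further onto the roller's crest with a low force limit.

```bash
python3 - <<'E'
from h import *
C=np.array([.5392,-.2350]); yaw=.984; n=np.array([-np.sin(yaw),np.cos(yaw)]); a=C-n*.0
o=[180,0,-123.6]
env.goto([*a,.12],o); env.move_straight([*a,.03]); env.dwell(.2); f0=env.read_state()["force"]
h=env.move_straight([*a,-.002],rate=.02,force_limit=2); st=env.read_state(); print(h,st["position"],st["force"]-f0,st["clock"])
fs=env.grab_frame("side"); p=st["position"]; c=proj(fs,p).astype(int); print(c)
x0,y0=c[0]-40,c[1]-45
cv2.imwrite("pics/d2.png",np.clip(cv2.resize(fs["image"][y0:y0+60,x0:x0+80],(480,360),interpolation=cv2.INTER_CUBIC)*1.8,0,255))
E
```

```text
True [ 0.53938177 -0.23517613  0.00677121] [ 0.03266862 -0.36237538  3.85218984] 20.9667
[362 179][ WARN:0@1.959] global loadsave.cpp:1063 imwrite_ Unsupported depth image for selected encoder is fallbacked to CV_8U.
```

View pics/d2.png

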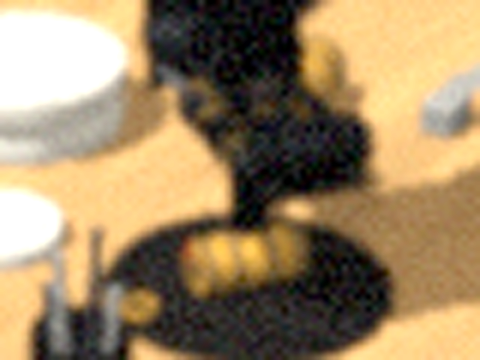

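Contact came at TCP z = 6.8 mm (+3.9 N), and the picture shows the finger on the roller's crest at (250,225). So the real tip is about 35 mm above the reported TCP. I'll use this offset from here on and roll now.

```bash
python3 - <<'E'
from h import *
C=np.array([.5392,-.2350]); yaw=.984; n=np.array([-np.sin(yaw),np.cos(yaw)]); s=.0164
a=C-n*s/2; b=C+n*s*1.5
p=env.read_state()["position"]; env.move_straight([*p[:2],.012],rate=.05); env.move_straight([*a,.012],rate=.05); f0=env.read_state()["force"]
h=env.move_straight([*a,.002],rate=.02,force_limit=2); st=env.read_state(); z=st["position"][2]; print(h,st["position"],st["force"]-f0)
h=env.move_straight([*b,z],rate=.03,force_limit=20); st=env.read_state(); print(h,st["position"],b,st["force"]-f0)
env.move_straight([*b,.05],rate=.1)
env.goto([.33,-.45,.2],[180,0,-123.6])
f=env.grab_frame("top"); print(roller(f,C+n*s)); print(C+n*s, env.read_state()["clock"])
cv2.imwrite("pics/t_roll.png",f["image"])
p=proj(f,[*(C+n*s),.02]).astype(int)
cv2.imwrite("pics/r4.png",np.clip(cv2.resize(f["image"][p[1]-20:p[1]+20,p[0]-25:p[0]+25],(400,320),interpolation=cv2.INTER_CUBIC)*1.4,0,255).astype(np.uint8))
E
```

```text
True [ 0.54675479 -0.23995389  0.00608456] [ 0.15950589 -0.8114509   3.2086164 ]
False [ 0.5184081  -0.22148893  0.00661203] [ 0.51871512 -0.22137908] [-1.34916431 -1.12655575  5.07186596]
({'net': (array([ 0.52394363, -0.22650249]), np.float64(0.9498352631201401), array([70.4, 35.5])), 'own': (array([ 0.52469261, -0.22596256]), np.float64(0.9963272534040268), array([74. , 34.1]))}, (62, np.float64(-0.0516981760256549), np.float64(-0.05315119395302788)))
[ 0.52554341 -0.22591938] 25.1667
```

View pics/r4.png

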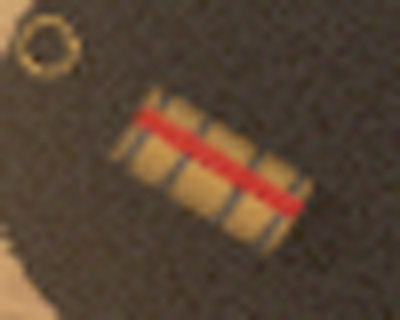

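The stripe is now on top, running along the middle of the roller, with a residual of about 3°. Before going into the case I need to know whether the fingers are short or the whole tool is shifted, so I'll project the body's corners into the saved side picture.

```bash
python3 - <<'E'
from h import *
fs=env.grab_frame("side"); P=np.array([.5453,-.2399,.0242]); yaw=np.radians(-123.3+0); 
Rm=R.from_euler('xyz',[180,0,-123.3],degrees=True).as_matrix()
for off in(.0355,):
  for L in(.070,.035):
    print(L,[ (proj(fs,P+[0,0,off+L]+Rm@np.array([sx*.0375,sy*.095,0]))-[322,129]).round(1)*5 for sx,sy in((-1,-1),(-1,1),(1,1),(1,-1))])
print("tip",(proj(fs,P+[0,0,.0355])-[322,129])*5)
for k in(-33.5,146.5):
  print(k,env.inverse_kinematics([.525,-.226,-.027],[180,0,k]),env.inverse_kinematics([.46,.278,-.02],[180,0,-13.2 if k<0 else 166.8]))
print(env.read_state()["joint_positions"].round(1))
E
```

```text
0.07 [array([113. ,  63.5]), array([213.5, 173.5]), array([308.5, 155.5]), array([200.5,  48.5])]
0.035 [array([112.5, 103.5]), array([212., 216.]), array([305.5, 197.5]), array([199.,  88.])]
tip [203.24540241 188.56378364]
-33.5 [-7.05576267e+00  3.06511153e+01 -2.11576720e+01  2.54444375e-14
 -3.81912127e+01  6.35557627e+01] [ 4.84429093e+01  2.76456405e+01 -2.58267233e+01  2.54444375e-14
 -3.65276362e+01  2.83570907e+01]
146.5 [-7.05576267e+00  3.06511153e+01 -2.11576720e+01 -2.54444375e-14
 -3.81912127e+01 -1.16444237e+02] [ 4.84429093e+01  2.76456405e+01 -2.58267233e+01 -2.54444375e-14
 -3.65276362e+01 -1.51642909e+02]
[-37.   15.1  -8.   -0.  -67.1   3.5]
```

The observed body edge (225,165)–(305,155) matches the 70 mm hypothesis. The fingers are normal, and the whole tool sits 35.5 mm behind the reported TCP along the tool axis. Now I'll grasp by the end faces, so that closing cannot roll it.

```bash
python3 - <<'E'
from h import *
C=np.array([.5248,-.2260]); o=[180,0,-33.3]
env.gripper_to(1.0); env.goto([*C,.06],o); env.move_straight([*C,.015],rate=.2); f0=env.read_state()["force"]
h=env.move_straight([*C,-.036],rate=.05,force_limit=4); st=env.read_state(); print(h,st["position"],st["force"]-f0)
z=st["position"][2]
if z<-.015:
    env.move_straight([*C,z+.004],rate=.05); env.gripper_to(.5,grasp_force=20)
    st=env.read_state(); print(st["position"],st["opening"],st["opening"]*.087,st["finger_force"],st["clock"])
E
```

```text
True [ 0.52436952 -0.22589591 -0.02913779] [-0.82703749  0.93747892  4.50520281]
[ 0.52492229 -0.22587239 -0.02535905] 0.7981770120644267 0.06944140004960511 19.998346011852846 29.8833
```

```bash
python3 - <<'E'
from h import *
D=np.array([.4597,.2779]); o=[180,0,-13.2]
env.move_straight([.525,-.226,.225],rate=.3); print(env.read_state()["opening"])
env.goto([*D,.225],o)
env.move_straight([*D,.03],rate=.25); env.dwell(.1); f0=env.read_state()["force"]
h=env.move_straight([*D,-.0245],rate=.06,force_limit=4); st=env.read_state(); print(h,st["position"],st["force"]-f0,st["opening"],st["clock"])
E
```

```text
0.809789354214303
True [ 0.45916946  0.2772197  -0.02358339] [ 0.19442247 -0.45492483  6.98614187] 0.8012649608354184 34.5833
```

```bash
python3 - <<'E'
from h import *
D=env.read_state()["position"][:2]; o=[180,0,-13.2]
env.gripper_to(.89); env.move_straight([*D,.225],rate=.3); env.goto([.45,-.12,.25],o)
f=env.grab_frame("top"); print(env.read_state()["clock"],proj(f,[.4597,.2779,.026]))
np.save("f.npy",f["image"])
im=f["image"].astype(float); r,g=im[...,2],im[...,1]; red=(g<.55*r)&(r>80); red[:,:215]=0; red[:,275:]=0; red[:215]=0; red[255:]=0
v,u=np.nonzero(red); Q=np.array([px2z(f,a,b,.044)[:2] for a,b in zip(u,v)]); w,V=np.linalg.eigh(np.cov(Q.T)); a=V[:,1]*np.sign(V[1,1])
print(len(u),Q.mean(0),np.degrees(np.arctan2(a[1],a[0]))-90)
cv2.imwrite("pics/p1.png",np.clip(cv2.resize(f["image"][175:275,195:315],(600,500),interpolation=cv2.INTER_CUBIC).astype(float)*1.4,0,255).astype(np.uint8))
E
```

```text
37.575 [240.10246399 231.76981184]
62 [0.45828879 0.27423473] -13.257044559483958
```

View pics/p1.png

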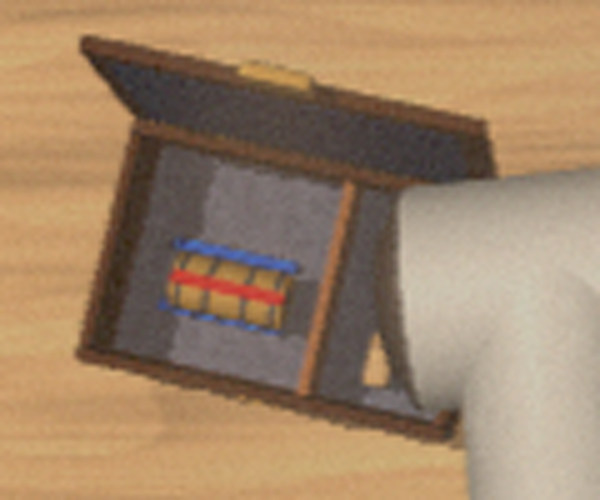

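The roller lies between the two ridges at about (228,290), stripe up and aligned with the case: stripe 0.5 mm off centre, yaw −13.26°. Now the lid, pushed from behind along its arc with shut fingers.

```bash
python3 - <<'E'
from h import *
x,y,yaw=np.load("case.npy"); c,s=np.cos(yaw),np.sin(yaw); o=[180,0,-13.2]; OFF=.0352
W=lambda cx,cz: [x+c*cx,y+s*cx,cz-OFF]
r,w=.14,.0095
P=lambda ph,ex=0: W(.075-r*np.cos(ph)+(.01+ex)*np.sin(ph)+w,.0605+r*np.sin(ph)+(.01+ex)*np.cos(ph))
env.gripper_to(0.0); env.goto(W(.18,.29),o); a=P(2.1); env.move_straight([*W(.18,0)[:2],a[2]],rate=.25)
env.move_straight(a); f0=env.read_state()["force"]; ok=True
for ph in np.linspace(2.1,.08,15)[1:]:
    if env.move_straight(P(ph),rate=.08 if ph>.5 else .06,force_limit=15):
        ok=False; print("stopped",ph); break
    if abs(ph-1.5)<.1 or abs(ph-.8)<.08: print(round(ph,2),env.read_state()["force"]-f0)
st=env.read_state(); print(ok,st["clock"],st["force"]-f0,st["position"],P(.08))
if ok:
    q=P(0); h=env.move_straight([q[0],q[1],q[2]-.006],rate=.03,force_limit=10); st=env.read_state(); print(h,st["position"],q,st["force"]-f0,st["clock"])
E
```

```text
1.52 [-0.16055264 -0.59763173 -0.24818325]
0.8 [ 0.42300022 -0.30394517  0.59306498]
True 47.05 [ 0.39312343  0.42671415 -0.2977566 ] [0.40843204 0.24502476 0.0461405 ] [np.float64(0.4086278525803271), np.float64(0.24524372200444738), np.float64(0.04645607421871036)]
True [0.40817246 0.24581634 0.03527337] [np.float64(0.4074139203047529), np.float64(0.24552858711944273), np.float64(0.03529999999999999)] [-1.81017866 -0.50059576  7.43430297] 47.5
```

```bash
python3 - <<'E'
from h import *
p=env.read_state()["position"]
h=env.move_straight([p[0],p[1],.031],rate=.03,force_limit=15); print(h,env.read_state()["position"],env.read_state()["force"])
env.move_straight([*p[:2],.2],rate=.25); env.goto([.45,-.25,.25],[180,0,-13.2])
f=env.grab_frame("top"); fs=env.grab_frame("side"); print(env.read_state()["clock"])
z=lambda a,x0,y0:cv2.resize(a[y0:y0+100,x0:x0+120],(400,333),interpolation=cv2.INTER_CUBIC)
cv2.imwrite("pics/l1.png",np.clip(np.hstack([z(f["image"],195,175),z(fs["image"],235,160)]).astype(float)*1.4,0,255).astype(np.uint8))
print([(d["xyz"],d["score"]) for d in env.search_frame(f,"lid_tab")],[(d["xyz"],d["score"]) for d in env.search_frame(fs,"lid_tab")])
E
```

```text
True [0.4082414  0.24570566 0.03527049] [-2.55927225 -0.7200568   7.42440985]
50.4333
[([0.4571, 0.2427, 0.0739], 0.83)] [([0.4617, 0.2441, 0.0692], 0.66)]
```

View pics/l1.png

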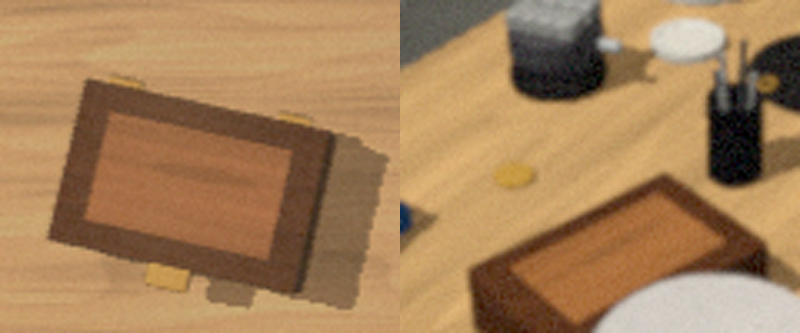

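Both views show the lid lying flat, with the tab at (168,277) at the front. The contact height of 70.5 mm matches fully closed.

```bash
python3 -c "
from h import *
print(env.close_job())"
```

```text
the job is handed in; nothing more can be done
None
```

I rolled the roller stripe-up on the mat (about 3° off), lifted it by its ends and set it between the blue ridges with the stripe still up, closed the lid fully, and handed in at about 50 s; I saw nothing else disturbed.

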